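Lock the makeup organizer's quake latch with a hex key

ROBOT

A 6-joint arm with a two-finger parallel gripper is mounted at the origin on the work surface. World frame = base frame: x ahead of the robot, y to its left, z up, the work surface at z = 0. Lengths are in mm, angles in rad, forces in N, time in s.
With the tool pointing down it reaches from about 350 to 975 mm from the base axis. Payload 7.1 kg.
Tool frame: the origin (TCP) lies at the centre of the arm's flange, where the gripper is bolted on; the fingertips stand 182 mm ahead of it and the grasp point (between the pads) lies 163 mm ahead of it; z points along the fingers, y is the line along which they close (so a half turn about z gives the same grasp; the last joint's range is limited). The gripper opens to 88 mm and grips with 3 to 60 N. Pads are 20 mm wide; open, the fingers measure 115 mm over their backs; the gripper's body (75 mm by 178 mm) begins 61 mm behind the grasp point.
Start: joints at [-1.145, 0.423, 1.63, -0, 1.089, -0.019], TCP at [268.938, -564.162, 404.675] pointing down, gripper open.
Joint ranges: [-3, 3], [-0.9, 2.11], [0.09, 2.58], [-1.31, 4.45], [0.11, 2.69], [-2.54, 2.54]. Speed limits (rad/s): [2.39, 2.39, 3.01, 3.14, 3.14, 3.14].

INTERFACE

Orientations are given as a rotation vector (axis times angle).
In Python, from workcell import readout, get_image, ctrl gives the robot as it stands.
- The arm moves only by the tool step_arm, never from a script. Its argument "targets" is a list that holds one entry, the list of rows, each a list of 7 numbers: the shift along the world's x, y, z as a fraction of full scale, then the turn, a rotation vector about the world's x, y, z as a fraction of full scale, then the opening, from 0 (shut) to 1 (fully open). In form: [[[dx, dy, dz, wx, wy, wz, claw], ...]]. A call has exactly 5 rows; each row shifts and turns the commanded pose from where the row before left it; what a row does not reach is not made up. Full scale, the value 1, is 0.05 m for a shift and 4 degrees for a turn. A row lasts 1/8 s, in which the tool goes at most 62.5 mm and 10.7 degrees, less where a joint would pass 70% of its speed; a pose out of reach is approached as far as the arm can. A call with a number of a shift or a turn outside -1 to 1 is refused whole. A call with a gripper value outside its range is refused whole. The fingers move at their own pace and stop on an object; the grip force is fixed at half the most. Time passes only in rows, so rows that do not move let the fingers close, or fill a call up. It gives the time, the measured TCP pose, the force, the opening and the grip force at its end, in the units of the state.
- readout.get_obs(): the state, without advancing time (a new reading comes with each control period).
- get_image(name): name is "scene" or "top"; returns a dict with "pixels" (384x512x3 uint8, red, green, blue), "intrinsics" (3x3 intrinsics, pixels), "extrinsics" (4x4, takes a point from world to camera coordinates). Camera axes: x right, y down, z forward; pixel columns grow to the right and rows downward; lengths in mm; the calibration is good to about 2 mm. A picture is of the moment at which its call begins. There is no depth.
- ctrl.close_job(): hands the job in; it is judged then, once.
The state is a dict: "t": time; "qpos": joint angles; "qvel": joint speeds; "joint_torque": joint torques, N m; "ee_pos": TCP position; "orientation": TCP orientation; "ft_force": force on the tool from outside, world axes, zero at the start; "moment": the same for the moment, N m; "width": finger opening in mm; "grasp_force": force on a finger pad.
Only numpy, scipy, OpenCV 4.12 (cv2) and the standard library are available. Lean on these libraries where they do the work, as an engineer would, in place of code of your own. Each camera call takes 0.05 s, during which the arm holds its last target. There are 200 camera calls.

TASK

Secure the makeup organizer against tremors: take the T-handled hex key from its wooden stand, seat it fully home in the recessed hex screw of the lock, feeling for the fit with a light push and never ramming the sprung screw down onto its stop, before turning anything. Then, keeping it fully home, turn it clockwise until the red tongue lies square across the organizer's foot plate at its stop, without wrenching on past the stop. Leave the key standing seated in the screw and let go; do not push the tongue or lock with the hand, and leave the other things on the dresser where they are.

Things in the scene. Friction and masses are not known exactly. Their poses are not given: they have to be found in the camera images.
- key: Hex key with blue T-handle, 150 g, 105 mm tall, upright in the stand's well. Origin: centre of its lower tip; z up the shaft. Steel hex shaft 16 mm across flats from 5 to 84 mm above the tip; flats face the key's +-x and every 60 degrees from there. Below it a round tapered nose, radius 5.5 mm at the tip, 8 mm at 5 mm up.
- key_grip (a point): Centre of the key's handle bar, on the shaft axis 94 mm above the tip. The bar is 70 mm long along the key's y, 16 mm thick along its x and 22 mm high. Same axes as the key.
- key_stand: Fixed dark wooden block 52 x 52 x 52 mm with a vertical square well 21 mm wide, its floor 6 mm above the dresser. Origin: centre of its underside; z up.
- screw_mouth (a point): Centre of the mouth of the lock's steel hex socket, on the vertical screw axis, 38 mm above the dresser. Socket 16.8 mm across flats, 16 mm deep, edges not chamfered. How its flats are clocked differs each time and NO reading gives it (nor the tongue's angle): find it by feel. It repeats every 60 degrees; the key enters within about 5 degrees either way. Frame: the organizer's (y to its tray).
- screw_floor (a point): Centre of the socket's floor, spring at rest: 16 mm below screw_mouth; a key fully home has its tip here. The socket is sprung (see the joint socket). A key resting lightly on the mouth and turned slowly drops in when the flats match: the socket springs back up round it and the force vanishes. Same axes as screw_mouth.
- lock_top (a point): Centre of the top of the lock's fixed dark steel housing, 56 x 56 mm, 42 mm above the dresser, with a round well 25 mm wide leading to the socket mouth 4 mm below. Turning the screw takes about 0.12 N m; a matched key goes home with less than 5 N. Same axes as screw_mouth.
- latch (a joint): Angle of the red tongue, which turns with the screw, rad, growing clockwise seen from above: 0 = tongue along -x of screw_mouth's frame, 1.571 = hard stop, tongue along +y, square across the organizer's foot plate (8 mm thick, edge 27 mm from the screw axis). Starts between 0 and 0.35; stays where left.
- tongue_tip (a point): Top of the red tongue near its outer end, 50 mm from the screw axis, 16 mm above the dresser; the tongue is 16 mm wide and 5 mm thick. Its frame turns with the tongue, whose direction is its -x.
- organizer: Fixed clear acrylic makeup organizer with a brass-handled tilt-out front bin, and the lock housing beside it. Origin: on the screw axis at the dresser top. The tray spans y 58 to 298 mm, x -85 to 85 mm, 74 mm high; its 8 mm foot plate reaches to y 27 mm.
- deodorant: Loose red deodorant stick with white cap, 38 mm diameter, 98 mm tall. Origin: centre of its underside. Leave it.
- polish: Loose amber glass nail polish bottle with black cap, 32 mm diameter, 70 mm tall. Origin: centre of its underside. Leave it.
- hedgehog: Loose white ceramic hedgehog ring holder, about 60 mm across, 66 mm tall, snout along its -x. Origin: centre of its underside. Leave it.
- hair_pick: Loose wooden hair pick lying flat, 164 x 62 x 8 mm, long along its x. Origin: underside at the root of the teeth. Leave it.
- socket (a joint): Height of the sprung hex socket in its well, m: 0 = at rest, negative = pushed down, -0.004 = hard stop. It gives from 3 N on, then 1 N per mm, and reaches the stop at 7 N. Ramming it down onto its stop with a key that is not yet home harms the lock. A socket pressed 2 mm by a key on its mouth is a good searching load.
Things that resemble listed ones, but are neither listed nor needed, are in the scene too. What is shaped like the key but white is not meant.

How it is judged:
By the outcome, as a careful person would: the job done as asked, in the order asked, and still so for the second after the job is handed in, with the robot touching nothing.
It also fails if it takes over 59 s, if anything falls off the work surface, if the arm or the gripper's body presses on something with over 40 N, if the wrist force passes 120 N, or if a joint passes its speed limit or range.

## Working session

There is one attempt and no reset: what is moved stays moved. The work goes in short steps, Python scripts to look and compute and a tool call to move; the robot and the scene stay as the last step left them, time stands still between calls to the robot, and variables do not carry over. Pictures are saved under pics/ and viewed, at most 10 in all, crops included, and the job is handed in when it is done.

Besides the shell and the picture viewer there is one more tool, called after "Call:" as name(argument=value, ...), one argument or row to a line, values as JSON. step_arm: Moves the arm, as the interface text tells. Shift numbers are shares of 0.05 m and turn numbers shares of 4 degrees, none past 1 either way. Its arguments: {"type":"object","properties":{"targets":{"type":"array"}},"required":["targets"]}

```bash
mkdir -p pics; ls; python3 - <<'E'
from workcell import readout,get_image,ctrl
import cv2,numpy as np
o=readout.get_obs();print({k:np.round(v,3).tolist() for k,v in o.items()})
for n in("scene","top"):
    d=get_image(n);cv2.imwrite(f"pics/{n}0.png",d["pixels"][:,:,::-1]);print(n,np.round(d["intrinsics"],2).tolist(),np.round(d["extrinsics"],4).tolist())
E
```

```text
pics
{'t': 0.0, 'qpos': [-1.145, 0.424, 1.631, -0.0, 1.089, -0.019], 'qvel': [0.001, -0.001, -0.001, -0.001, -0.001, -0.0], 'joint_torque': [0.001, -54.461, -27.367, 0.065, 0.023, -0.0], 'ee_pos': [268.831, -563.905, 403.894], 'orientation': [-3.063, -0.693, 0.001], 'ft_force': [0.449, 0.133, -0.063], 'moment': [-0.021, -0.029, -0.008], 'grasp_force': 0.0, 'width': 87.545}
scene [[492.06, 0.0, 258.33], [0.0, 492.06, 189.4], [0.0, 0.0, 1.0]] [[0.6482, 0.7612, -0.0195, -271.7355], [0.5056, -0.4493, -0.7365, -240.8108], [-0.5694, 0.4676, -0.6761, 1520.0558], [0.0, 0.0, 0.0, 1.0]]
top [[441.0, 0.0, 253.93], [0.0, 441.0, 188.88], [0.0, 0.0, 1.0]] [[-0.025, -0.9996, -0.015, -52.0487], [-0.9856, 0.0272, -0.1668, 531.8965], [0.1671, 0.0106, -0.9859, 974.9673], [0.0, 0.0, 0.0, 1.0]]
```

View pics/scene0.png

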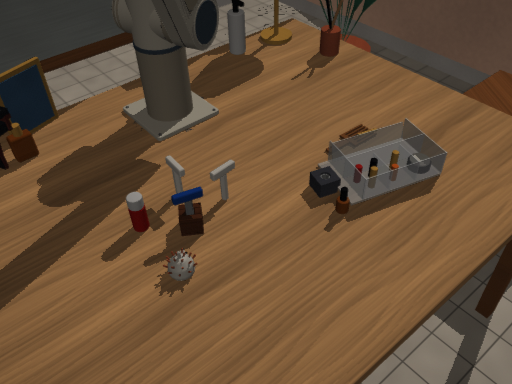

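View pics/top0.png

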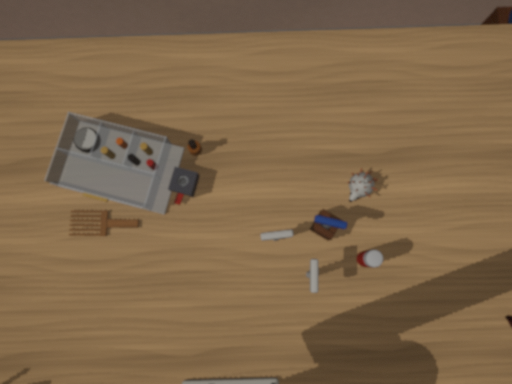

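The scene view shows the blue T-handle at about (188,196) in the dark stand, and the lock at (325,180) beside the acrylic tray. In the top view the blue bar is at (331,222), the lock at (184,181) with the red tongue at (179,199), and the white decoys at (277,235) and (314,276).

```bash
cat > h.py <<'E'
from workcell import readout,get_image,ctrl
import cv2,numpy as np
def ray(d,u,v,z):
    K,E=d["intrinsics"],d["extrinsics"];R,t=E[:3,:3],E[:3,3]
    c=-R.T@t;r=R.T@np.linalg.solve(K,[u,v,1.]);return c+r*(z-c[2])/r[2]
def blobs(d,lo,hi,mn=15):
    h=cv2.cvtColor(d["pixels"],cv2.COLOR_RGB2HSV);m=cv2.inRange(h,lo,hi)
    cs=cv2.findContours(m,cv2.RETR_EXTERNAL,cv2.CHAIN_APPROX_NONE)[0]
    return m,[c for c in cs if cv2.contourArea(c)>mn]
def tri(ds,ps):
    A=[];b=[]
    for d,p in zip(ds,ps):
        P=d["intrinsics"]@d["extrinsics"][:3]
        for i in(0,1): r=P[i]-p[i]*P[2];A.append(r[:3]);b.append(-r[3])
    return np.linalg.lstsq(np.array(A),np.array(b),rcond=None)[0]
def cen(c):
    m=cv2.moments(c);return np.array([m["m10"]/m["m00"],m["m01"]/m["m00"]])
E
python3 - <<'E'
from h import *
s,t=get_image("scene"),get_image("top")
P=[]
for n,d in(("s",s),("t",t)):
    m,cs=blobs(d,(105,120,40),(130,255,255))
    for c in cs: print(n,cv2.contourArea(c),cen(c),cv2.minAreaRect(c))
    P.append(cen(max(cs,key=cv2.contourArea)))
print("tri",tri((s,t),P))
p=t
for z in(100,108,111): print(z,ray(t,*P[1],z),ray(s,*P[0],z))
c=max(blobs(t,(105,120,40),(130,255,255))[1],key=cv2.contourArea)
vx,vy,x,y=cv2.fitLine(c,2,0,.01,.01).ravel()
a,b=ray(t,x-15*vx,y-15*vy,108),ray(t,x+15*vx,y+15*vy,108);print("bar dir deg",np.degrees(np.arctan2(*(b-a)[1::-1])))
for n,d in(("t",t),("s",s)):
    m,cs=blobs(d,(90,0,0),(130,130,95),60)
    for c in cs:
        q=cen(c)
        if (n=="t" and abs(q-[184,181]).max()<25) or(n=="s" and abs(q-[325,181]).max()<25):print(n,"lock",cv2.contourArea(c),cv2.minAreaRect(c),ray(d,*q,42))
cv2.imwrite("pics/c1.png",cv2.resize(np.hstack([t["pixels"][150:220,140:220],t["pixels"][190:260,290:370]])[:,:,::-1],None,fx=5,fy=5,interpolation=cv2.INTER_CUBIC))
E
```

```text
s 266.5 [186.49468418 195.44715447] ((186.77523803710938, 195.41744995117188), (10.24874210357666, 30.93779182434082), 73.3007583618164)
t 163.5 [330.39551478 221.5891947 ] ((330.4662780761719, 221.64605712890625), (30.281082153320312, 6.745785236358643), 12.994616508483887)
tri [ 445.12132005 -229.05609291  100.11171632]
100 [ 445.03507884 -229.22761124  100.        ] [ 445.10500199 -228.88199321  100.        ]
108 [ 444.31818361 -227.94289899  108.        ] [ 452.81813743 -232.99613978  108.        ]
111 [ 444.04934789 -227.4611319   111.        ] [ 455.71056321 -234.53894475  111.        ]
bar dir deg -104.96586611988644
s lock 564.0 ((324.3000183105469, 180.89999389648438), (25.930675506591797, 29.09295082092285), 71.56504821777344) [570.11187476  83.20006346  42.        ]
```

View pics/c1.png

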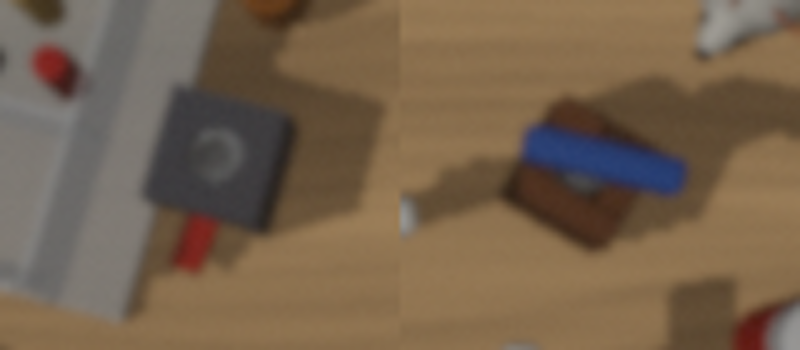

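The crop shows the lock's square top with the well ring at about top-view pixel (182.6,180.6), the red tongue pointing down and left, and the blue bar at (330,222). Next I'll localise the lock in both views.

```bash
python3 - <<'E'
from h import *
s,t=get_image("scene"),get_image("top")
out=[]
for n,d,(u,v) in(("s",s,(325,181)),("t",t,(184,181))):
    h=cv2.cvtColor(d["pixels"],cv2.COLOR_RGB2HSV)
    g=d["pixels"][v-25:v+25,u-25:u+25]
    c=cv2.resize(g,None,fx=8,fy=8,interpolation=cv2.INTER_CUBIC)
    out.append(cv2.convertScaleAbs(c,alpha=1.6 if n=="t" else 2.5))
    print(n,h[v-6:v+8:3,u-18:u+18:3].tolist() if n=="t" else "")
cv2.imwrite("pics/c2.png",np.hstack(out)[:,:,::-1])
E
```

```text
s 
t [[[15, 20, 126], [20, 19, 124], [0, 9, 86], [130, 12, 63], [140, 12, 62], [150, 4, 70], [0, 3, 73], [150, 8, 64], [150, 8, 63], [160, 12, 65], [0, 19, 53], [15, 105, 73]], [[15, 20, 125], [15, 21, 122], [165, 7, 71], [135, 8, 63], [0, 8, 65], [20, 10, 77], [15, 6, 80], [0, 3, 88], [135, 8, 64], [150, 8, 61], [6, 28, 45], [16, 113, 77]], [[15, 21, 124], [13, 20, 112], [140, 12, 65], [143, 16, 62], [15, 8, 64], [30, 7, 69], [0, 3, 74], [30, 3, 89], [150, 8, 63], [160, 13, 61], [13, 53, 43], [16, 113, 88]], [[15, 20, 127], [20, 16, 94], [135, 8, 63], [150, 8, 62], [0, 4, 64], [15, 7, 78], [0, 3, 86], [150, 7, 71], [150, 8, 64], [165, 18, 57], [16, 91, 53], [16, 116, 99]], [[15, 21, 123], [0, 10, 77], [130, 12, 63], [150, 8, 62], [130, 12, 62], [150, 8, 63], [135, 8, 67], [150, 13, 61], [160, 13, 61], [6, 26, 50], [18, 107, 69], [16, 117, 96]]]
```

View pics/c2.png

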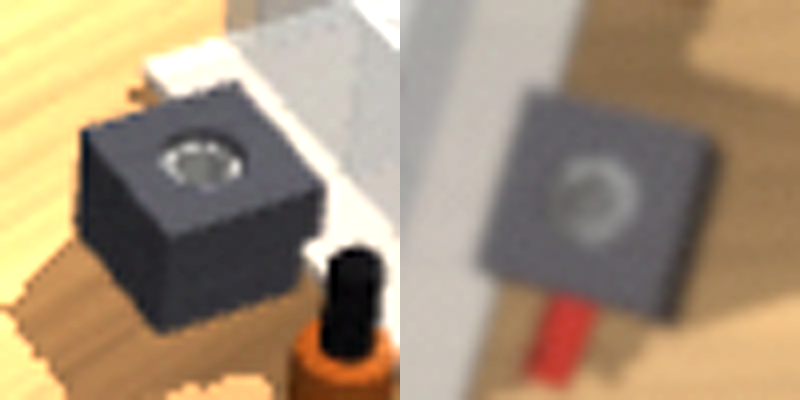

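The left half (scene crop) shows the lock top face with corners (83,130), (237,82), (323,187) and (172,235), and the well centred near (203,159). The right half (top crop) shows the well centred near (196,199) and the tongue end at (150,380).

```bash
python3 - <<'E'
from h import *
s,t=get_image("scene"),get_image("top")
px=lambda u0,v0,x,y:(u0-25+(x+.5)/8-.5,v0-25+(y+.5)/8-.5)
S=lambda x,y,z:ray(s,*px(325,181,x,y),z)
T=lambda x,y,z:ray(t,*px(184,181,x,y),z)
print("face centre s",np.mean([S(*p,42) for p in((83,130),(237,82),(323,187),(172,235))],0),"well",S(203,159,42))
print("edges s",[np.round(np.degrees(np.arctan2(*(S(*b,42)-S(*a,42))[1::-1])),1) for a,b in(((83,130),(237,82)),((237,82),(323,187)),((323,187),(172,235)),((172,235),(83,130)))])
print("top well",T(196.5,199,42),"top face",T(197,200,42))
print("tri",tri((s,t),(px(325,181,203,159),px(184,181,196.5,199))))
print("tongue end",T(150,380,16))
# foot plate/tray: stand centre check
c=max(blobs(t,(105,120,40),(130,255,255))[1],key=cv2.contourArea)
E
```

```text
face centre s [557.5440067  100.70359811  42.        ] well [557.90676064 100.07802593  42.        ]
edges s [np.float64(73.4), np.float64(-18.0), np.float64(-106.9), np.float64(164.6)]
top well [555.2116828   98.41313392  42.        ] top face [554.91118481  98.26668304  42.        ]
tri [556.4659421   99.91443433  40.7561094 ]
tongue end [506.06054098 116.64218824  16.        ]
```

Call:
step_arm(
  targets=[
    [[0.235,0.447,-0.095,0,0,0.825,1],[0.235,0.447,-0.095,0,0,0.825,1],[0.235,0.447,-0.095,0,0,0.825,1],[0.235,0.447,-0.095,0,0,0.825,1],[0.235,0.447,-0.095,0,0,0.825,1]],
  ],
)

```text
t: 1.02
ee_pos: [328.5, -450.7, 380.7]
orientation: [-2.931, -1.131, -0.0]
ft_force: [-0.7, 0.1, -0.3]
width: 87.8
grasp_force: 0.0
```

Call:
step_arm(
  targets=[
    [[0.235,0.447,-0.095,0,0,0.825,1],[0.235,0.447,-0.095,0,0,0.825,1],[0.235,0.447,-0.095,0,0,0.825,1],[0.235,0.447,-0.095,0,0,0.825,1],[0.235,0.447,-0.095,0,0,0.825,1]],
  ],
)

```text
t: 1.65
ee_pos: [387.0, -338.9, 357.0]
orientation: [2.738, 1.54, 0.0]
ft_force: [0.6, 0.0, 0.4]
width: 87.9
grasp_force: 0.0
```

Call:
step_arm(
  targets=[
    [[0.235,0.447,-0.095,0,0,0.825,1],[0.235,0.447,-0.095,0,0,0.825,1],[0.235,0.447,-0.095,0,0,0.825,1],[0.235,0.447,-0.095,0,0,0.825,1],[0.235,0.447,-0.095,0,0,0.825,1]],
  ],
)

```text
t: 2.28
ee_pos: [445.5, -227.2, 333.3]
orientation: [2.489, 1.917, 0.0]
ft_force: [0.4, 1.1, -0.2]
width: 87.9
grasp_force: 0.0
```

Call:
step_arm(
  targets=[
    [[0,0,0,0,0,0,1],[0,0,0,0,0,0,1],[0,0,0,0,0,0,1],[0,0,0,0,0,0,1],[0,0,0,0,0,0,1]],
  ],
)

```text
t: 2.9
ee_pos: [445.0, -229.3, 333.5]
orientation: [2.493, 1.911, 0.0]
ft_force: [-0.3, -0.3, -0.4]
width: 87.7
grasp_force: 0.0
```

```bash
cat >> h.py <<'E'
from scipy.spatial.transform import Rotation as Rn
def st():
    o=readout.get_obs();R=Rn.from_rotvec(o["orientation"]).as_matrix()
    print("t",round(o["t"],2),"tcp",np.round(o["ee_pos"],2),"toolY",round(np.degrees(np.arctan2(R[1,1],R[0,1])),2),"tilt",np.round(np.degrees(R[:2,2]),2),"F",np.round(o["ft_force"],2),"M",np.round(o["moment"],3),"w",round(o["width"],2),"g",round(o["grasp_force"],1),"q6",round(o["qpos"][5],2))
E
python3 - <<'E'
from h import *
st();t,s=get_image("top"),get_image("scene")
cv2.imwrite("pics/k1.png",cv2.resize(np.hstack([s["pixels"][120:260,110:270],t["pixels"][160:300,250:410]])[:,:,::-1],None,fx=2.5,fy=2.5))
E
```

```text
t 2.9 tcp [ 445.02 -229.28  333.49] toolY -15.06 tilt [ 0.01 -0.  ] F [-0.27 -0.25 -0.42] M [-0.053 -0.062  0.028] w 87.7 g 0.0 q6 -0.24
```

View pics/k1.png

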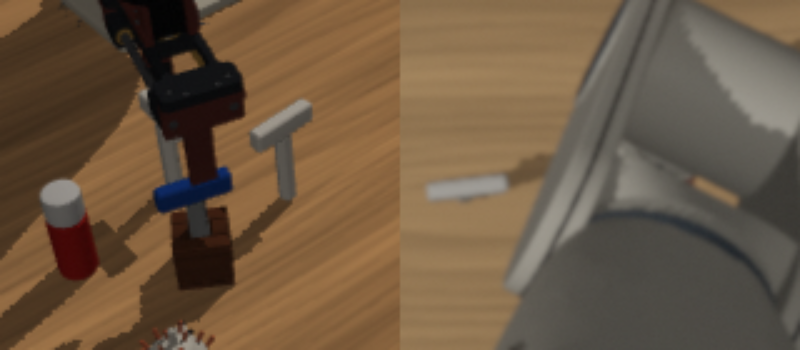

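The view shows the gripper above the blue bar, centred on it, with everything else clear. I'll descend and grip.

Call:
step_arm(
  targets=[
    [[0,0,-0.35,0,0,0,1],[0,0,-0.35,0,0,0,1],[0,0,-0.35,0,0,0,1],[0,0,-0.25,0,0,0,1],[0,0,-0.11,0,0,0,1]],
  ],
)

```text
t: 3.62
ee_pos: [445.1, -228.9, 262.3]
orientation: [-2.492, -1.912, 0.001]
ft_force: [0.2, -0.3, 0.5]
width: 87.9
grasp_force: 0.0
```

Call:
step_arm(
  targets=[
    [[0,0,0,0,0,0,0.5],[0,0,0,0,0,0,0.3],[0,0,0,0,0,0,0],[0,0,0,0,0,0,0],[0,0,0,0,0,0,0]],
  ],
)

```text
t: 4.25
ee_pos: [445.2, -228.9, 263.1]
orientation: [2.492, 1.912, 0.0]
ft_force: [0.6, 0.3, 0.2]
width: 41.5
grasp_force: 0.0
```

Call:
step_arm(
  targets=[
    [[0,0,0,0,0,0,0],[0,0,0,0,0,0,0],[0,0,0,0,0,0,0],[0,0,0,0,0,0,0],[0,0,0,0,0,0,0]],
  ],
)

```text
t: 4.88
ee_pos: [445.2, -228.9, 262.9]
orientation: [-2.493, -1.912, 0.0]
ft_force: [0.1, -0.5, -0.2]
width: 15.5
grasp_force: 29.9
```

```bash
python3 -c "
from h import *
st()"
```

```text
t 4.88 tcp [ 445.18 -228.92  262.91] toolY -15.01 tilt [-0.  0.] F [ 0.07 -0.55 -0.19] M [-0.047 -0.05  -0.029] w 15.49 g 29.9 q6 -0.24
```

Call:
step_arm(
  targets=[
    [[0,0,0.2,0,0,0,0],[0,0,0.4,0,0,0,0],[0,0,0.6,0,0,0,0],[0,0,0.6,0,0,0,0],[0,0,0.5,0,0,0,0]],
  ],
)

```text
t: 5.5
ee_pos: [445.1, -228.8, 379.6]
orientation: [2.492, 1.912, 0.001]
ft_force: [0.1, -0.4, -1.6]
width: 15.9
grasp_force: 29.9
```

Call:
step_arm(
  targets=[
    [[0.148,0.438,0,0,0,0.917,0],[0.148,0.438,0,0,0,0.917,0],[0.148,0.438,0,0,0,0.917,0],[0.148,0.438,0,0,0,0.917,0],[0.148,0.438,0,0,0,0.917,0]],
  ],
)

```text
t: 6.12
ee_pos: [482.2, -118.6, 378.5]
orientation: [2.154, 2.287, 0.0]
ft_force: [0.1, -0.2, -1.3]
width: 16.4
grasp_force: 29.9
```

Call:
step_arm(
  targets=[
    [[0.148,0.438,0,0,0,0.917,0],[0.148,0.438,0,0,0,0.917,0],[0.148,0.438,0,0,0,0.917,0],[0.148,0.438,0,0,0,0.917,0],[0.148,0.438,0,0,0,0.917,0]],
  ],
)

```text
t: 6.75
ee_pos: [519.2, -9.1, 378.4]
orientation: [1.762, 2.601, 0.0]
ft_force: [0.5, -0.5, -1.2]
width: 16.4
grasp_force: 29.9
```

Call:
step_arm(
  targets=[
    [[0.148,0.438,0,0,0,0.917,0],[0.148,0.438,0,0,0,0.917,0],[0.148,0.438,0,0,0,0.917,0],[0.148,0.438,0,0,0,0.917,0],[0.148,0.438,0,0,0,0.917,0]],
  ],
)

```text
t: 7.38
ee_pos: [556.3, 100.4, 378.3]
orientation: [1.324, 2.849, 0.0]
ft_force: [-0.3, -0.8, -1.8]
width: 15.7
grasp_force: 29.9
```

Call:
step_arm(
  targets=[
    [[0,0,-0.4,0,0,0,0],[0,0,-0.4,0,0,0,0],[0,0,-0.2,0,0,0,0],[0,0,0,0,0,0,0],[0,0,0,0,0,0,0]],
  ],
)

```text
t: 8.0
ee_pos: [556.5, 99.6, 328.6]
orientation: [1.327, 2.847, 0.001]
ft_force: [-0.3, 0.3, -1.3]
width: 15.8
grasp_force: 29.9
```

```bash
python3 - <<'E'
from h import *
st();t,s=get_image("top"),get_image("scene")
cv2.imwrite("pics/l1.png",cv2.resize(np.hstack([s["pixels"][100:220,260:390],t["pixels"][120:240,120:250]])[:,:,::-1],None,fx=3,fy=3))
E
```

```text
t 8.0 tcp [556.51  99.62 328.62] toolY 40.01 tilt [0.06 0.01] F [-0.31  0.3  -1.32] M [-0.005 -0.095  0.03 ] w 15.75 g 29.9 q6 -0.54
```

View pics/l1.png

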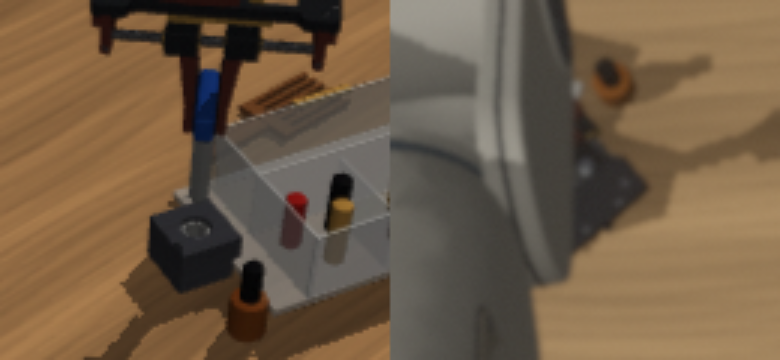

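The scene crop shows the key upright in the grip, with its tip about 30 mm above the lock well. I'll check the shaft against the well in the scene view.

```bash
python3 - <<'E'
from h import *
s=get_image("scene");K,E=s["intrinsics"],s["extrinsics"]
def pr(p):
    q=K@(E[:3]@np.append(p,1));return q[:2]/q[2]
x,y=556.5,99.6
for z in(72,90,110): print(z,pr([x,y,z]))
print("well",pr([x,y,42]))
g=cv2.cvtColor(s["pixels"],cv2.COLOR_RGB2GRAY).astype(int)
for v in range(146,184,2): print(v,g[v,314:342].tolist())
E
```

```text
72 [325.26831439 165.95245785]
90 [325.8084332  160.22529418]
110 [326.42168362 153.72267763]
well [324.39203662 175.24409162]
146 [116, 115, 115, 115, 116, 116, 115, 113, 112, 107, 59, 24, 25, 25, 24, 25, 37, 59, 67, 68, 75, 101, 98, 81, 79, 78, 77, 73]
148 [115, 117, 116, 115, 112, 113, 114, 114, 115, 110, 64, 49, 49, 52, 54, 55, 55, 63, 68, 69, 69, 69, 76, 107, 91, 71, 72, 71]
150 [114, 112, 114, 116, 118, 119, 120, 119, 117, 110, 62, 50, 50, 51, 53, 54, 55, 63, 66, 69, 66, 66, 67, 67, 75, 110, 103, 91]
152 [120, 119, 119, 118, 117, 117, 118, 117, 115, 103, 48, 49, 50, 52, 53, 53, 54, 54, 62, 68, 69, 73, 71, 72, 72, 72, 81, 115]
154 [116, 115, 113, 113, 115, 116, 115, 117, 114, 90, 48, 48, 49, 52, 53, 53, 56, 63, 76, 73, 72, 72, 73, 72, 72, 73, 72, 75]
156 [117, 117, 119, 118, 117, 115, 112, 110, 106, 89, 48, 48, 49, 53, 52, 54, 64, 71, 67, 73, 73, 73, 72, 72, 73, 74, 75, 83]
158 [116, 114, 112, 110, 111, 112, 114, 113, 105, 71, 48, 48, 50, 53, 52, 56, 69, 74, 68, 75, 79, 83, 91, 88, 89, 88, 89, 88]
160 [113, 115, 114, 113, 110, 108, 106, 107, 100, 60, 48, 49, 49, 53, 52, 61, 94, 
[... 682 characters left out ...]
3, 43, 43, 42, 43, 41, 36, 32, 32, 29, 30, 34, 38, 43, 43, 44, 44, 43, 51, 85, 117, 117, 105, 93, 90, 90]
174 [43, 43, 42, 42, 42, 41, 37, 46, 58, 84, 81, 59, 79, 51, 35, 25, 34, 44, 44, 44, 44, 45, 62, 115, 118, 115, 103, 91]
176 [41, 41, 43, 43, 43, 49, 71, 80, 49, 53, 54, 53, 46, 45, 57, 91, 39, 43, 43, 43, 43, 45, 44, 51, 84, 115, 120, 117]
178 [19, 31, 43, 44, 44, 44, 44, 48, 65, 50, 53, 54, 47, 46, 55, 51, 44, 44, 44, 43, 43, 43, 44, 43, 43, 50, 85, 118]
180 [17, 18, 28, 43, 43, 42, 43, 43, 43, 44, 44, 44, 43, 45, 44, 44, 43, 43, 42, 42, 43, 40, 34, 32, 23, 23, 51, 118]
182 [18, 17, 18, 17, 20, 23, 28, 43, 44, 44, 43, 43, 43, 42, 43, 40, 33, 31, 22, 24, 23, 23, 22, 22, 23, 27, 62, 116]
```

Call:
step_arm(
  targets=[
    [[0,0,-0.3,0,0,0,0],[0,0,-0.25,0,0,0,0],[0,0,-0.12,0,0,0,0],[0,0,-0.06,0,0,0,0],[0,0,0,0,0,0,0]],
  ],
)

```text
t: 8.78
ee_pos: [556.3, 99.6, 291.2]
orientation: [-1.327, -2.847, 0.0]
ft_force: [0.2, 0.1, -1.0]
width: 15.6
grasp_force: 29.9
```

```bash
python3 -c "
from h import *
st()"
```

```text
t 8.78 tcp [556.26  99.61 291.23] toolY 40.01 tilt [-0.01 -0.  ] F [ 0.23  0.05 -0.96] M [-0.009 -0.154 -0.034] w 15.6 g 29.9 q6 -0.54
```

Call:
step_arm(
  targets=[
    [[0,0,-0.015,0,0,0,0],[0,0,-0.015,0,0,0,0],[0,0,0,0,0,0,0],[0,0,0,0,0,0,0],[0,0,0,0,0,0,0]],
  ],
)

```text
t: 9.4
ee_pos: [556.3, 99.6, 290.0]
orientation: [1.327, 2.847, 0.0]
ft_force: [-0.3, -0.4, -0.8]
width: 16.2
grasp_force: 29.9
```

```bash
python3 -c "
from h import *
st()"
```

```text
t 9.4 tcp [556.26  99.6  290.04] toolY 40.01 tilt [0.02 0.  ] F [-0.27 -0.39 -0.81] M [ 0.066 -0.21  -0.008] w 16.15 g 29.9 q6 -0.54
```

Call:
step_arm(
  targets=[
    [[0,0,-0.02,0,0,0,0],[0,0,0,0,0,0,0],[0,0,0,0,0,0,0],[0,0,0,0,0,0,0],[0,0,0,0,0,0,0]],
  ],
)

```text
t: 10.02
ee_pos: [556.3, 99.6, 289.0]
orientation: [1.327, 2.847, 0.0]
ft_force: [0.6, -0.1, 1.7]
width: 15.9
grasp_force: 29.9
```

```bash
python3 -c "
from h import *
st()"
```

```text
t 10.03 tcp [556.28  99.62 289.02] toolY 40.0 tilt [0.02 0.  ] F [ 0.59 -0.13  1.67] M [ 0.019 -0.26  -0.025] w 15.93 g 29.9 q6 -0.54
```

Call:
step_arm(
  targets=[
    [[0.01,0,0,0,0,0,0],[0,0,-0.02,0,0,0,0],[0,0,0,0,0,0,0],[0,0,0,0,0,0,0],[0,0,0,0,0,0,0]],
  ],
)

```text
t: 10.65
ee_pos: [556.6, 99.6, 287.9]
orientation: [-1.328, -2.847, 0.0]
ft_force: [-0.5, 0.4, 1.5]
width: 16.1
grasp_force: 29.9
```

```bash
python3 -c "
from h import *
st()"
```

```text
t 10.65 tcp [556.64  99.57 287.93] toolY 40.0 tilt [-0.01 -0.  ] F [-0.48  0.44  1.48] M [0.08  0.014 0.029] w 16.09 g 29.9 q6 -0.54
```

Call:
step_arm(
  targets=[
    [[0,0,-0.02,0,0,0,0],[0,0,0,0,0,0,0],[0,0,0,0,0,0,0],[0,0,0,0,0,0,0],[0,0,0,0,0,0,0]],
  ],
)

```text
t: 11.28
ee_pos: [556.7, 99.6, 286.9]
orientation: [-1.328, -2.847, 0.0]
ft_force: [-1.2, -0.1, 3.5]
width: 15.3
grasp_force: 29.9
```

```bash
python3 -c "
from h import *
st()"
```

```text
t 11.28 tcp [556.69  99.59 286.95] toolY 40.0 tilt [-0. -0.] F [-1.24 -0.12  3.52] M [-0.003  0.106  0.035] w 15.27 g 29.9 q6 -0.54
```

Call:
step_arm(
  targets=[
    [[-0.004,0,0,0,0,-0.4,0],[0,0,0,0,0,-0.4,0],[0,0,0,0,0,-0.4,0],[0,0,0,0,0,-0.4,0],[0,0,0,0,0,-0.4,0]],
  ],
)

```text
t: 11.9
ee_pos: [556.6, 99.7, 286.8]
orientation: [1.526, 2.746, 0.001]
ft_force: [1.4, 0.3, -0.3]
width: 15.7
grasp_force: 29.9
```

Call:
step_arm(
  targets=[
    [[0,0,0,0,0,0,0],[0,0,0,0,0,0,0],[0,0,0,0,0,0,0],[0,0,0,0,0,0,0],[0,0,0,0,0,0,0]],
  ],
)

```text
t: 12.52
ee_pos: [556.5, 99.6, 286.9]
orientation: [1.523, 2.748, 0.0]
ft_force: [2.6, 1.6, -3.4]
width: 15.7
grasp_force: 29.9
```

```bash
python3 -c "
from h import *
st()"
```

```text
t 12.53 tcp [556.53  99.62 286.9 ] toolY 32.0 tilt [0.01 0.01] F [ 2.63  1.62 -3.4 ] M [ 0.251 -0.852  0.005] w 15.69 g 29.9 q6 -0.4
```

Call:
step_arm(
  targets=[
    [[0.006,0.004,0,0,0,0,0],[0,0,-0.02,0,0,0,0],[0,0,-0.02,0,0,0,0],[0,0,0,0,0,0,0],[0,0,0,0,0,0,0]],
  ],
)

```text
t: 13.15
ee_pos: [556.8, 99.8, 284.9]
orientation: [-1.523, -2.748, 0.0]
ft_force: [1.4, 0.3, -0.4]
width: 16.0
grasp_force: 29.9
```

```bash
python3 -c "
from h import *
st()"
```

```text
t 13.15 tcp [556.78  99.77 284.93] toolY 32.0 tilt [-0. -0.] F [ 1.43  0.31 -0.45] M [ 0.089 -0.588 -0.027] w 16.02 g 29.9 q6 -0.4
```

Call:
step_arm(
  targets=[
    [[0.006,0,0,0,0,0,0],[0,0,-0.03,0,0,0,0],[0,0,-0.03,0,0,0,0],[0,0,-0.03,0,0,0,0],[0,0,0,0,0,0,0]],
  ],
)

```text
t: 13.78
ee_pos: [557.0, 99.8, 280.2]
orientation: [-1.523, -2.747, 0.0]
ft_force: [1.4, 1.4, -2.1]
width: 16.0
grasp_force: 29.9
```

```bash
python3 -c "
from h import *
st()"
```

```text
t 13.78 tcp [557.    99.79 280.15] toolY 32.0 tilt [-0.02 -0.  ] F [ 1.41  1.43 -2.09] M [ 0.167 -0.513 -0.02 ] w 15.96 g 29.9 q6 -0.4
```

Call:
step_arm(
  targets=[
    [[0.006,0.004,0,0,0,0,0],[0,0,-0.01,0,0,0,0],[0,0,-0.01,0,0,0,0],[0,0,0,0,0,0,0],[0,0,0,0,0,0,0]],
  ],
)

```text
t: 14.4
ee_pos: [557.3, 99.9, 279.3]
orientation: [-1.523, -2.747, 0.001]
ft_force: [-0.7, 0.4, -0.5]
width: 15.6
grasp_force: 29.9
```

```bash
python3 -c "
from h import *
st()"
```

```text
t 14.4 tcp [557.26  99.93 279.34] toolY 32.01 tilt [-0.03 -0.01] F [-0.72  0.42 -0.45] M [-0.041 -0.141 -0.016] w 15.65 g 29.9 q6 -0.4
```

Call:
step_arm(
  targets=[
    [[0,0,-0.01,0,0,0,0],[0,0,-0.01,0,0,0,0],[0,0,0,0,0,0,0],[0,0,0,0,0,0,0],[0,0,0,0,0,0,0]],
  ],
)

```text
t: 15.02
ee_pos: [557.3, 100.0, 278.5]
orientation: [-1.523, -2.748, 0.0]
ft_force: [-1.4, -1.3, 1.3]
width: 15.8
grasp_force: 30.0
```

```bash
python3 -c "
from h import *
st()"
```

```text
t 15.03 tcp [557.33  99.99 278.46] toolY 32.01 tilt [-0.01 -0.  ] F [-1.42 -1.29  1.3 ] M [-0.137  0.197  0.008] w 15.78 g 30.0 q6 -0.4
```

Call:
step_arm(
  targets=[
    [[-0.004,-0.002,0,0,0,0,0],[0,0,-0.01,0,0,0,0],[0,0,0,0,0,0,0],[0,0,0,0,0,0,0],[0,0,0,0,0,0,0]],
  ],
)

```text
t: 15.65
ee_pos: [557.2, 99.9, 278.0]
orientation: [1.523, 2.748, 0.0]
ft_force: [-0.4, -0.2, 1.4]
width: 15.7
grasp_force: 29.9
```

```bash
python3 -c "
from h import *
st()"
```

```text
t 15.65 tcp [557.22  99.88 277.97] toolY 32.0 tilt [0.01 0.  ] F [-0.42 -0.21  1.35] M [-0.086  0.165 -0.042] w 15.67 g 29.9 q6 -0.4
```

Call:
step_arm(
  targets=[
    [[0,0,-0.014,0,0,0,0],[0,0,0,0,0,0,0],[0,0,0,0,0,0,0],[0,0,0,0,0,0,0],[0,0,0,0,0,0,0]],
  ],
)

```text
t: 16.27
ee_pos: [557.2, 99.9, 277.3]
orientation: [1.523, 2.748, 0.0]
ft_force: [-1.1, -0.4, 1.6]
width: 15.7
grasp_force: 29.9
```

```bash
python3 -c "
from h import *
st()"
```

```text
t 16.27 tcp [557.22  99.9  277.26] toolY 32.01 tilt [0.01 0.  ] F [-1.14 -0.43  1.63] M [-0.081  0.085 -0.011] w 15.67 g 29.9 q6 -0.4
```

Call:
step_arm(
  targets=[
    [[0,0,0,0,0,-0.6,0],[0,0,0,0,0,-0.6,0],[0,0,0,0,0,-0.6,0],[0,0,0,0,0,-0.6,0],[0,0,0,0,0,-0.6,0]],
  ],
)

```text
t: 16.9
ee_pos: [557.2, 99.9, 277.2]
orientation: [-1.804, -2.572, -0.0]
ft_force: [-1.8, 0.7, 2.4]
width: 15.9
grasp_force: 30.0
```

```bash
python3 -c "
from h import *
st()"
```

```text
t 16.9 tcp [557.18  99.91 277.24] toolY 19.93 tilt [-0.  0.] F [-1.81  0.69  2.37] M [-0.012  0.165  0.014] w 15.9 g 30.0 q6 -0.19
```

Call:
step_arm(
  targets=[
    [[0,0,0,0,0,-0.6,0],[0,0,0,0,0,-0.6,0],[0,0,0,0,0,-0.6,0],[0,0,0,0,0,-0.6,0],[0,0,0,0,0,-0.6,0]],
  ],
)

```text
t: 17.52
ee_pos: [557.1, 99.9, 277.2]
orientation: [-2.062, -2.37, 0.0]
ft_force: [-1.9, -0.3, 2.5]
width: 16.2
grasp_force: 30.0
```

```bash
python3 - <<'E'
from h import *
st();s=get_image("scene")
m,cs=blobs(get_image("top"),(0,150,60),(8,255,255),5)
print([ (cv2.contourArea(c),cen(c)) for c in cs])
cv2.imwrite("pics/m1.png",cv2.resize(s["pixels"][90:230,260:400][:,:,::-1],None,fx=4,fy=4))
E
```

```text
t 17.52 tcp [557.09  99.89 277.22] toolY 7.95 tilt [-0.02 -0.01] F [-1.89 -0.29  2.49] M [-0.026  0.203  0.133] w 16.15 g 30.0 q6 0.02
[(47.0, array([359.87588652, 258.81914894]))]
```

View pics/m1.png

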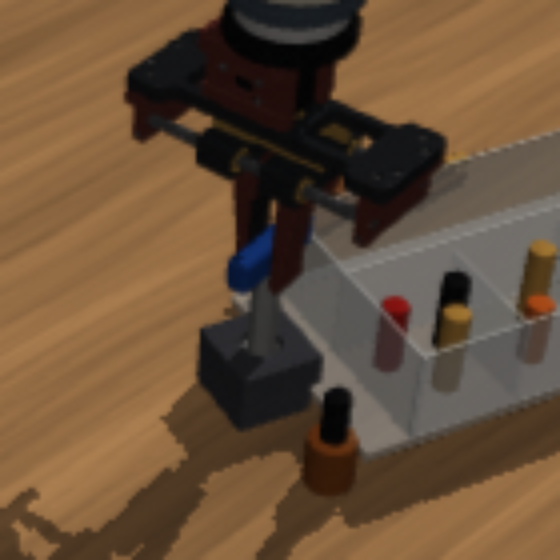

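The view shows the key seated in the lock and nothing else disturbed; the reading Mz = 0.13 N m says the screw is now turning.

Call:
step_arm(
  targets=[
    [[-0.004,0,0,0,0,-0.8,0],[0,0,0,0,0,-0.8,0],[0,0,0,0,0,-0.8,0],[0,0,0,0,0,-0.8,0],[0,0,0,0,0,-0.8,0]],
  ],
)

```text
t: 18.25
ee_pos: [556.9, 99.9, 277.2]
orientation: [-2.371, -2.06, 0.0]
ft_force: [-1.2, -1.1, 2.1]
width: 15.5
grasp_force: 30.0
```

```bash
python3 -c "
from h import *
st()"
```

```text
t 18.25 tcp [556.89  99.94 277.19] toolY -8.03 tilt [-0.02  0.  ] F [-1.23 -1.1   2.05] M [-0.001  0.271  0.076] w 15.49 g 30.0 q6 0.3
```

Call:
step_arm(
  targets=[
    [[-0.004,-0.002,0,0,0,-0.8,0],[0,0,0,0,0,-0.8,0],[0,0,0,0,0,-0.8,0],[0,0,0,0,0,-0.8,0],[0,0,0,0,0,-0.8,0]],
  ],
)

```text
t: 18.88
ee_pos: [556.7, 99.9, 277.2]
orientation: [-2.635, -1.71, 0.0]
ft_force: [-1.3, 1.0, 1.9]
width: 15.7
grasp_force: 30.0
```

```bash
python3 -c "
from h import *
st()"
```

```text
t 18.88 tcp [556.71  99.91 277.19] toolY -24.03 tilt [-0.01  0.01] F [-1.33  1.02  1.9 ] M [0.19  0.255 0.101] w 15.74 g 30.0 q6 0.58
```

Call:
step_arm(
  targets=[
    [[-0.004,0.002,0,0,0,-0.8,0],[0,0,0,0,0,-0.8,0],[0,0,0,0,0,-0.8,0],[0,0,0,0,0,-0.8,0],[0,0,0,0,0,-0.8,0]],
  ],
)

```text
t: 19.5
ee_pos: [556.5, 100.0, 277.2]
orientation: [-2.847, -1.327, -0.0]
ft_force: [-0.9, 0.5, 2.4]
width: 15.4
grasp_force: 30.0
```

```bash
python3 -c "
from h import *
st()"
```

```text
t 19.5 tcp [556.55 100.03 277.23] toolY -40.04 tilt [-0.    0.01] F [-0.87  0.45  2.36] M [0.225 0.246 0.164] w 15.41 g 30.0 q6 0.86
```

Call:
step_arm(
  targets=[
    [[-0.004,0.003,0,0,0,-0.5,0],[0,0,0,0,0,-0.5,0],[0,0,0,0,0,-0.5,0],[0,0,0,0,0,-0.5,0],[0,0,0,0,0,-0.5,0]],
  ],
)

```text
t: 20.12
ee_pos: [556.4, 100.1, 277.2]
orientation: [-2.953, -1.071, -0.0]
ft_force: [-0.4, 1.9, 3.1]
width: 15.6
grasp_force: 30.0
```

```bash
python3 -c "
from h import *
st()"
```

```text
t 20.12 tcp [556.37 100.1  277.23] toolY -50.12 tilt [-0.    0.01] F [-0.45  1.92  3.07] M [0.396 0.234 0.168] w 15.6 g 30.0 q6 1.03
```

Call:
step_arm(
  targets=[
    [[-0.003,0.006,0,0,0,-0.4,0],[0,0,0,0,0,-0.4,0],[0,0,0,0,0,-0.4,0],[0,0,0,0,0,-0.3,0],[0,0,0,0,0,0,0]],
  ],
)

```text
t: 20.75
ee_pos: [556.3, 100.3, 277.2]
orientation: [3.004, 0.918, 0.0]
ft_force: [0.1, 0.2, 2.7]
width: 16.2
grasp_force: 30.0
```

```bash
python3 - <<'E'
from h import *
st()
t=get_image("top")
for lo,hi in(((0,120,50),(8,255,255)),((170,120,50),(180,255,255))):
    print([(cv2.contourArea(c),cen(c)) for c in blobs(t,lo,hi,4)[1]])
E
```

```text
t 20.75 tcp [556.28 100.32 277.25] toolY -56.01 tilt [ 0.01 -0.  ] F [0.07 0.22 2.69] M [0.124 0.018 0.078] w 16.22 g 30.0 q6 1.13
[(58.0, array([360.3045977 , 258.73275862]))]
[]
```

Call:
step_arm(
  targets=[
    [[0,0,0,0,0,-0.3,0],[0,0,0,0,0,-0.3,0],[0,0,0,0,0,-0.3,0],[0,0,0,0,0,-0.3,0],[0,0,0,0,0,-0.3,0]],
  ],
)

```text
t: 21.42
ee_pos: [556.3, 100.3, 277.3]
orientation: [-3.049, -0.758, -0.0]
ft_force: [0.1, 0.4, 2.6]
width: 15.7
grasp_force: 30.0
```

```bash
python3 -c "
from h import *
st()"
```

```text
t 21.43 tcp [556.27 100.34 277.25] toolY -62.08 tilt [0.01 0.  ] F [0.06 0.36 2.57] M [0.189 0.032 0.069] w 15.66 g 30.0 q6 1.24
```

Call:
step_arm(
  targets=[
    [[0,0,0,0,0,-0.25,0],[0,0,0,0,0,-0.25,0],[0,0,0,0,0,-0.25,0],[0,0,0,0,0,-0.25,0],[0,0,0,0,0,-0.25,0]],
  ],
)

```text
t: 22.05
ee_pos: [556.2, 100.4, 277.2]
orientation: [-3.079, -0.625, -0.0]
ft_force: [-0.4, 2.1, 2.9]
width: 15.9
grasp_force: 30.0
```

```bash
python3 -c "
from h import *
st()"
```

```text
t 22.05 tcp [556.25 100.37 277.24] toolY -67.06 tilt [0. 0.] F [-0.37  2.13  2.93] M [ 0.327 -0.002  0.109] w 15.87 g 30.0 q6 1.33
```

Call:
step_arm(
  targets=[
    [[0,0.004,0,0,0,-0.25,0],[0,0,0,0,0,-0.25,0],[0,0,0,0,0,-0.25,0],[0,0,0,0,0,-0.25,0],[0,0,0,0,0,-0.25,0]],
  ],
)

```text
t: 22.68
ee_pos: [556.3, 100.6, 277.2]
orientation: [3.103, 0.49, 0.0]
ft_force: [0.8, 0.3, 1.8]
width: 15.6
grasp_force: 30.0
```

```bash
python3 -c "
from h import *
st()"
```

```text
t 22.68 tcp [556.26 100.55 277.22] toolY -72.04 tilt [ 0. -0.] F [0.78 0.26 1.79] M [ 0.167 -0.024  0.345] w 15.61 g 30.0 q6 1.42
```

Mz jumped to 0.35 N m, so the tongue is at its stop. I'll relax the torque, let the socket rise, then release.

Call:
step_arm(
  targets=[
    [[0,0,0,0,0,0.25,0],[0,0,0,0,0,0.15,0],[0,0,0,0,0,0,0],[0,0,0,0,0,0,0],[0,0,0,0,0,0,0]],
  ],
)

```text
t: 23.3
ee_pos: [556.2, 100.5, 277.2]
orientation: [-3.096, -0.535, -0.0]
ft_force: [0.2, 0.4, 2.5]
width: 15.7
grasp_force: 29.9
```

```bash
python3 -c "
from h import *
st()"
```

```text
t 23.3 tcp [556.25 100.51 277.23] toolY -70.41 tilt [0. 0.] F [0.21 0.44 2.45] M [ 0.087 -0.011  0.066] w 15.69 g 29.9 q6 1.39
```

Call:
step_arm(
  targets=[
    [[0,0,0,0,0,0,0.4],[0,0,0,0,0,0,0.6],[0,0,0,0,0,0,0.8],[0,0,0,0,0,0,0.8],[0,0,0,0,0,0,0.8]],
  ],
)

```text
t: 23.92
ee_pos: [556.2, 100.6, 277.2]
orientation: [-3.096, -0.535, 0.0]
ft_force: [-0.6, -0.3, -0.3]
width: 62.3
grasp_force: 0.0
```

Call:
step_arm(
  targets=[
    [[0,0,0,0,0,0,0.8],[0,0,0.1,0,0,0,0.8],[0,0,0.3,0,0,0,0.8],[0,0,0.6,0,0,0,0.8],[0,0,0.8,0,0,0,0.8]],
  ],
)

```text
t: 24.55
ee_pos: [556.0, 100.5, 368.5]
orientation: [-3.096, -0.535, 0.002]
ft_force: [0.0, 0.1, 0.2]
width: 70.2
grasp_force: 0.0
```

Call:
step_arm(
  targets=[
    [[-0.6,-0.8,0.6,0,0,0,0.8],[-0.6,-0.8,0.6,0,0,0,0.8],[-0.6,-0.8,0,0,0,0,0.8],[-0.6,-0.8,0,0,0,0,0.8],[0,-0.8,0,0,0,0,0.8]],
  ],
)

```text
t: 25.18
ee_pos: [434.2, -100.3, 428.5]
orientation: [3.095, 0.535, 0.001]
ft_force: [1.4, 0.3, 0.1]
width: 70.3
grasp_force: 0.0
```

Call:
step_arm(
  targets=[
    [[0,-0.8,0,0,0,0,0.8],[0,-0.8,0,0,0,0,0.8],[0,-0.4,0,0,0,0,0.8],[0,0,0,0,0,0,0.8],[0,0,0,0,0,0,0.8]],
  ],
)

```text
t: 25.8
ee_pos: [436.1, -198.9, 427.7]
orientation: [-3.096, -0.535, -0.001]
ft_force: [0.7, -0.1, -0.6]
width: 70.3
grasp_force: 0.0
```

```bash
python3 - <<'E'
from h import *
st();t,s=get_image("top"),get_image("scene")
cv2.imwrite("pics/f1.png",cv2.resize(np.hstack([s["pixels"][110:220,265:375],t["pixels"][130:240,120:230]])[:,:,::-1],None,fx=3.6,fy=3.6,interpolation=cv2.INTER_CUBIC))
c=[max(blobs(d,(105,120,40),(130,255,255))[1],key=cv2.contourArea) for d in(s,t)]
print("handle",tri((s,t),[cen(x) for x in c]))
E
```

```text
t 25.8 tcp [ 436.05 -198.88  427.67] toolY -70.4 tilt [0.02 0.01] F [ 0.71 -0.07 -0.59] M [0.022 0.017 0.003] w 70.34 g 0.0 q6 0.78
handle [555.02393759 102.60649544 113.83842647]
```

View pics/f1.png

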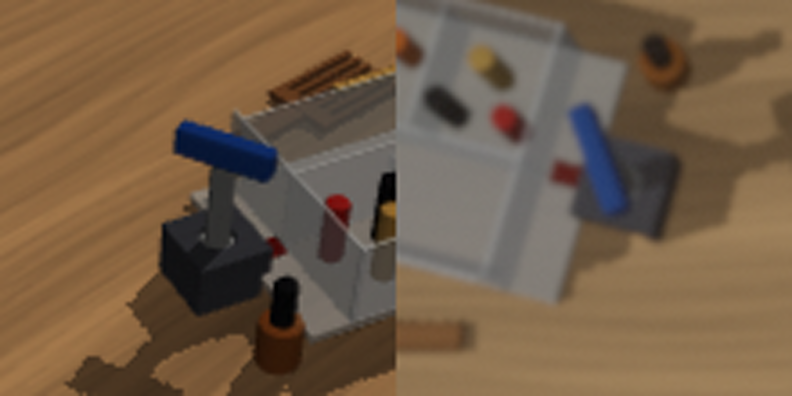

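The picture shows the key standing in the lock and the red tongue over the foot plate at about (567,172) in the right half, with its direction square to the plate edge. I'll do one numeric check of its angle.

```bash
python3 - <<'E'
from h import *
t=get_image("top")
h=cv2.cvtColor(t["pixels"],cv2.COLOR_RGB2HSV)
m=cv2.inRange(h,(0,90,40),(8,255,255))|cv2.inRange(h,(170,90,40),(180,255,255))
r=m[172:184,158:175];v,u=np.nonzero(r);print(len(u),u.mean()+158,v.mean()+172)
p=ray(t,u.mean()+158,v.mean()+172,16)
for c in((555.2,98.4),(556.4,100)): print(p,np.degrees(np.arctan2(p[1]-c[1],p[0]-c[0])))
# foot plate edge direction: crop pts (625,62)->(555,300)
q=lambda x,y:ray(t,120+(x-396)/3.6,130+y/3.6,8)
a,b=q(628,62),q(556,300);print("edge dir",np.degrees(np.arctan2(*(b-a)[1::-1])))
E
```

```text
35 166.71428571428572 177.77142857142857
[567.84579254 142.31614249  16.        ] 73.93607703852575
[567.84579254 142.31614249  16.        ] 74.86464034409336
edge dir 163.55148256033735
```

```bash
python3 -c "
from h import *
print(ctrl.close_job())"
```

```text
the job is handed in; nothing more can be done
None
```

I handed the job in after about 26 s: the key was fully home before the screw turned, the red tongue lies square across the foot plate at its stop (within about 1° in the top view), the key is left standing in the screw, and the arm is clear.

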